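# Snap the saddle clip onto the conduit and slide it home

### The job

Take the smaller of the two saddle clips and push it straight down over the free stretch of the conduit tube, a few centimetres clear of the steel collar, until both arms snap under the tube, and press its spine down firmly on the tube (about 8 N) so that it is fully home. Then slide it along the tube until it bears on the brass lock ring that stands out of the collar's face, press it there with about 5 N for a moment, and let go, leaving it snapped on and upright against the ring. Do not force it beyond what this needs, and leave the larger clip where it stands.

Things in the scene. Friction and masses are not known exactly. Their poses are not given: they have to be found in the camera images.
- clip: The smaller saddle clip: loose, black plastic, 50 g, 62 mm tall, standing on two sprung arms, opening down. Origin: centre of its underside; y along its bore, x from arm to arm, z up. Spine 37 (x) x 24 (y) mm, top 27.5 mm above the underside; on it a grip tab 14 (x) x 20 (y) x 34 mm tall, to be gripped across x, above the spine.
- clip_mid (a point): Centre of the smaller clip, half-way up: 31 mm above its underside, 20 mm above its bore's centre, 3 mm above the spine, 31 mm below the tab's top. Axes as the clip's.
- clip_bore (a point): Centre of its 22 mm bore, 10.5 mm above its underside; arm lips leave a 16 mm throat below. Pushed down on the tube, the lips touch with the bore about 16 mm above the tube's line; resistance climbs to about 6 to 10 N, falls away as the lips pass the widest point, then rises steeply as the spine lands (home). Snapped on, it slides along against up to 2 N of friction.
- big_clip: The larger saddle clip, same black plastic and same grip tab, for a thicker tube: 49 mm (x) by 24 mm (y), 72 mm tall. Origin: centre of its underside. Not needed; leave it standing.
- fixture: The fixed conduit fixture: aluminium base plate 90 mm (x) by 280 mm (y), 12 mm thick, with a black post block (36 by 30 mm, top 76 mm above the table) at 125 mm to each side along y, and between them a rigid light grey conduit tube of 22 mm diameter along y. Origin: centre of the plate's underside.
- tube_mid (a point): Point on the conduit tube's centre line, half-way between the posts, 60 mm above the table. y runs along the tube, x across it, z up. The tube is free from -110 to +110 mm in y but for the collar.
- collar: Dark steel collar clamped on the conduit tube, 34 mm diameter, 22 mm long in y, fixed; its place along the tube differs from run to run. Origin: its centre, on the tube's centre line. A brass lock ring (29 mm diameter) stands out of its -y face by 1 to 13 mm, differently each time and not measured: it is to be found by feel. It does not give under a light push.
- collar_face (a point): Centre of the collar's flat steel face that looks to -y along the tube, on the tube's centre line; axes as the tube's. The clip belongs on this -y side: bearing on the brass ring, its bore centre is 13 to 25 mm from this point (12 mm half clip plus the ring's stand-out).
Mind the look-alikes: they are no part of the job. What is shaped like the clip but orange is not meant.

How it is judged:
By the outcome, as a careful person would: the job done as asked, in the order asked, and still so for the second after the job is handed in, with the robot touching nothing.
It also fails if it takes over 72 s, if anything falls off the work surface, if the arm or the gripper's body presses on something with over 40 N, if the wrist force passes 120 N, or if a joint passes its speed limit or range.

### The arm

A 6-joint arm with a two-finger parallel gripper is mounted at the origin on the work surface. World frame = base frame: x ahead of the robot, y to its left, z up, the work surface at z = 0. Lengths are in m, angles in rad, forces in N, time in s.
With the tool pointing down it reaches from about 0.3 to 0.775 m from the base axis. Payload 14.6 kg.
Tool frame: the origin (TCP) lies at the very end of the fingers, on their centre line; the grasp point (between the pads) lies 19 mm behind it; z points along the fingers, y is the direction in which the jaws open and shut (so a half turn about z gives the same grasp; the last joint's range is limited). The gripper opens to 94 mm and grips with 3 to 60 N. Pads are 16 mm wide; open, the fingers measure 119 mm over their backs; the gripper's body (75 mm by 177 mm) begins 78 mm behind the grasp point.
Start: joints at [-1.234, 0.3, 1.521, -0, 1.321, -0.067], TCP at [0.216, -0.506, 0.183] pointing down, gripper open.
Joint ranges: [-3.03, 3.03], [-0.79, 2.21], [0.23, 2.52], [-1.04, 4.18], [0, 3.07], [-2.55, 2.55]. Speed limits (rad/s): [2.22, 2.22, 2.57, 3.14, 3.14, 3.14].

### API

Orientations are given as [roll, pitch, yaw] about the fixed x, y, z axes, in that order (R = Rz(yaw) Ry(pitch) Rx(roll)).
In Python, from station import get_obs, vision, hand_in gives the robot as it stands.
- The arm moves only by the tool play_rows, never from a script. Its argument "moves" is a list of rows, each an object with "claw": the opening, from 0 (shut) to 1 (fully open); "linear": the shift along the tool's x, y, z in mm, a list of three; "turn": the turn, a rotation vector about the tool's x, y, z in rad, a list of three. In form: [{"claw": claw, "linear": [tx, ty, tz], "turn": [ax, ay, az]}, ...]. A call has 1 to 8 rows; each row is the pose to reach, as a shift and turn from the pose measured when the call began, along the tool's axes at that moment; what a row does not reach only later rows make up. A row lasts 1/8 s, in which the tool goes at most 62.5 mm and 10.7 degrees, less where a joint would pass 70% of its speed; a pose out of reach is approached as far as the arm can. A call with a gripper value outside its range is refused whole. The fingers move at their own pace and stop on an object; "force" is the grip in N (left out, the last holds). Time passes only in rows, so rows that repeat a pose let the fingers close. It gives the time, the measured TCP pose, the force and the opening at its end, in the units of the state.
- get_obs(): the state, without advancing time (a new reading comes with each control period).
- vision.camera(name): name is "scene" or "top"; returns the picture (420x560x3 uint8, blue, green, red); there is no depth.
- vision.camera_info(name): a dict with "camera_matrix" (3x3 intrinsics, pixels), "rvec" (rotation vector, rad) and "tvec" (3), from world to camera coordinates, as OpenCV has them. Camera axes: x right, y down, z forward; pixel columns grow to the right and rows downward; lengths in m; the calibration is good to about 2 mm. A picture is of the moment at which its call begins. camera_info takes no time and is no camera call.
- hand_in(): hands the job in, once; it reports no verdict.
The state is a dict: "time_s": time; "qpos": joint angles; "joint_vel": joint speeds; "tau": joint torques, N m; "ee_pos": TCP position; "eef_rot": TCP orientation; "force": force on the tool from outside, world axes, zero at the start; "moment": the same for the moment, N m; "grip_width": finger opening in m.
Only numpy, scipy, OpenCV 4.12 (cv2) and the standard library are available. Lean on these libraries where they do the work, as an engineer would, in place of code of your own. Each camera call takes 0.05 s, during which the arm holds its last target.

## Working session

There is one attempt and no reset: what is moved stays moved. The work goes in short steps, Python scripts to look and compute and a tool call to move; the robot and the scene stay as the last step left them, time stands still between calls to the robot, and variables do not carry over. Pictures are saved under pics/ and viewed, and the job is handed in when it is done.

Besides the shell and the picture viewer there is one more tool, called after ">>>" in YAML: its name, and indented under it one key for each argument. play_rows: Moves the arm, as the interface text tells. Its arguments: {"type":"object","properties":{"moves":{"type":"array","items":{"type":"object","properties":{"claw":{"type":"number"},"linear":{"type":"array","items":{"type":"number"}},"turn":{"type":"array","items":{"type":"number"}}}}},"force":{"type":"number"}},"required":["moves"]}

```bash
ls; mkdir -p pics
python3 - <<'E'
from station import get_obs, vision
import cv2
print(get_obs())
for n in ("scene","top"):
    cv2.imwrite(f"pics/{n}0.png",vision.camera(n)); print(n,vision.camera_info(n))
E
```

```text
pics
{'time_s': 0.0, 'qpos': array([-1.23359405e+00,  3.00474668e-01,  1.52159070e+00, -1.31632524e-05,
        1.32069082e+00, -6.66353883e-02]), 'joint_vel': array([ 1.03909590e-03,  1.22814811e-03, -1.96245191e-03,  9.54829021e-04,
       -9.66837962e-05, -1.38423522e-05]), 'tau': array([ 7.60512776e-04, -5.31803691e+01, -3.52737594e+01,  7.08687399e-02,
        2.43821391e-02, -4.68376936e-05]), 'ee_pos': array([ 0.21600194, -0.50549254,  0.18218032]), 'eef_rot': array([-3.14043085e+00, -6.47536632e-05,  4.03840890e-01]), 'force': array([0.04301253, 1.05165878, 0.28984432]), 'moment': array([ 0.01738908, -0.01359856,  0.01487952]), 'grip_width': 0.09396216647261442}
scene {'camera_matrix': array([[421.86453684,   0.        , 287.03540786],
       [  0.        , 421.86453684, 206.8291835 ],
       [  0.        ,   0.        ,   1.        ]]), 'rvec': array([ 1.32502134,  2.40947475, -0.75134939]), 'tvec': array([ 0.33973637, -0.25428019,  0.96572064])}
top {'camera_matrix': array([[420.41671357,   0.        , 283.5966347 ],
       [  0.        , 420.41671357, 215.09053015],
       [  0.        ,   0.        ,   1.        ]]), 'rvec': array([ 2.14828378, -2.12657872,  0.15780386]), 'tvec': array([-0.11233633,  0.51512441,  0.68765827])}
```

View pics/scene0.png

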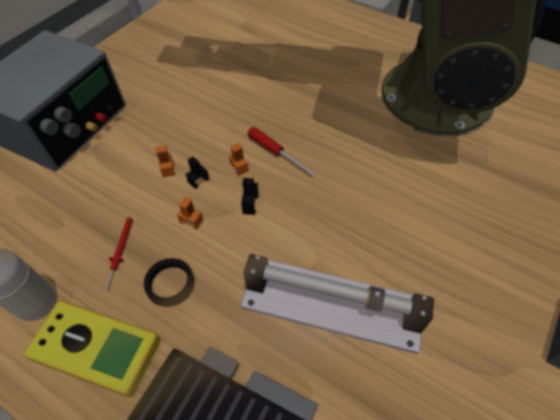

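View pics/top0.png

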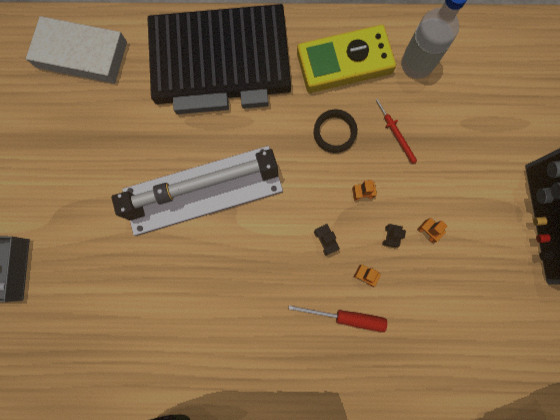

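The scene view has the fixture around (335,300), with the collar at about (376,298), and two black clips at (197,172) and (249,196). In the top view the clips are at (327,239) and (394,235), and the collar is at about (163,192). I'll zoom in.

```bash
cat > h.py <<'E'
import numpy as np, cv2
from station import get_obs, vision
def cam(n):
    i=vision.camera_info(n); K=i["camera_matrix"]; R=cv2.Rodrigues(i["rvec"])[0]; t=i["tvec"]; return K,R,t
def ray(n,uv):
    K,R,t=cam(n); d=R.T@np.linalg.inv(K)@np.array([uv[0],uv[1],1.]); return -R.T@t,d/np.linalg.norm(d)
def onz(n,uv,z):
    o,d=ray(n,uv); return o+d*(z-o[2])/d[2]
def proj(n,P):
    i=vision.camera_info(n); return cv2.projectPoints(np.array(P,float).reshape(-1,1,3),i["rvec"],i["tvec"],i["camera_matrix"],None)[0].reshape(-1,2)
def tri(uvs,uvt):
    o1,d1=ray("scene",uvs);o2,d2=ray("top",uvt)
    s=np.linalg.lstsq(np.c_[d1,-d2],o2-o1,rcond=None)[0]; a=o1+s[0]*d1;b=o2+s[1]*d2
    return (a+b)/2,np.linalg.norm(a-b)
def crop(img,x0,y0,w,h,s):
    c=cv2.resize(img[y0:y0+h,x0:x0+w],None,fx=s,fy=s,interpolation=cv2.INTER_CUBIC)
    for k in range(0,w,10): cv2.putText(c,str(x0+k),(k*s,8),0,.3,(255,255,255),1); c[::4,k*s]=(255,255,0)
    for k in range(0,h,10): cv2.putText(c,str(y0+k),(0,k*s),0,.3,(255,255,255),1); c[k*s,::4]=(255,255,0)
    return c
E
python3 - <<'E'
from h import *
s=cv2.imread("pics/scene0.png");t=cv2.imread("pics/top0.png")
a=crop(t,310,215,100,45,8);b=crop(s,180,145,100,75,8)
cv2.imwrite("pics/c1.png",cv2.convertScaleAbs(a,alpha=2)); cv2.imwrite("pics/c2.png",cv2.convertScaleAbs(b,alpha=2))
cv2.imwrite("pics/c3.png",crop(t,105,140,190,100,4)); cv2.imwrite("pics/c4.png",crop(s,235,245,200,110,4))
for n,uv in (("top",(327,239)),("top",(394,235)),("scene",(197,172)),("scene",(249,196))): print(n,uv,onz(n,uv,.03))
E
```

```text
top (327, 239) [ 0.47644616 -0.18282671  0.03      ]
top (394, 235) [ 0.48458208 -0.29915851  0.03      ]
scene (197, 172) [ 0.48486265 -0.2965396   0.03      ]
scene (249, 196) [ 0.47807411 -0.18119081  0.03      ]
```

View pics/c1.png

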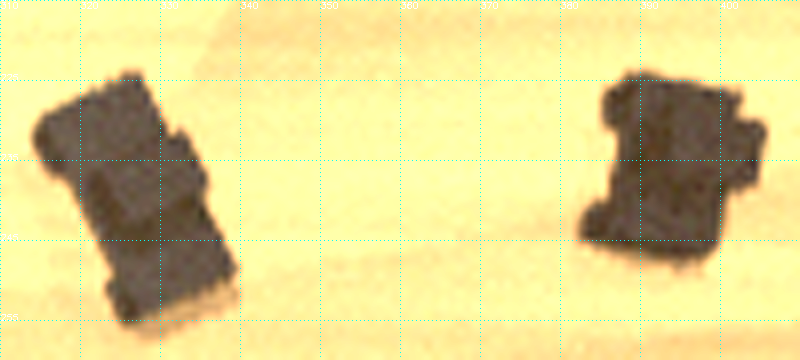

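View pics/c2.png

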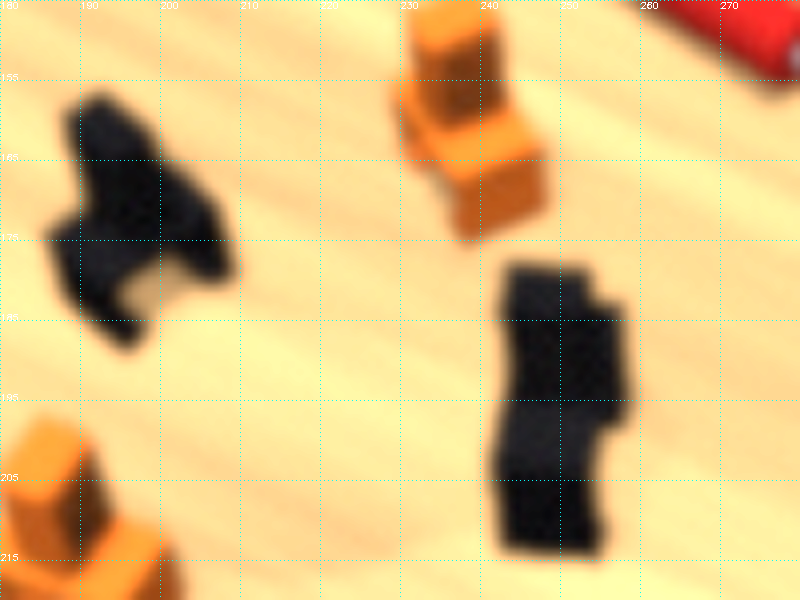

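View pics/c3.png

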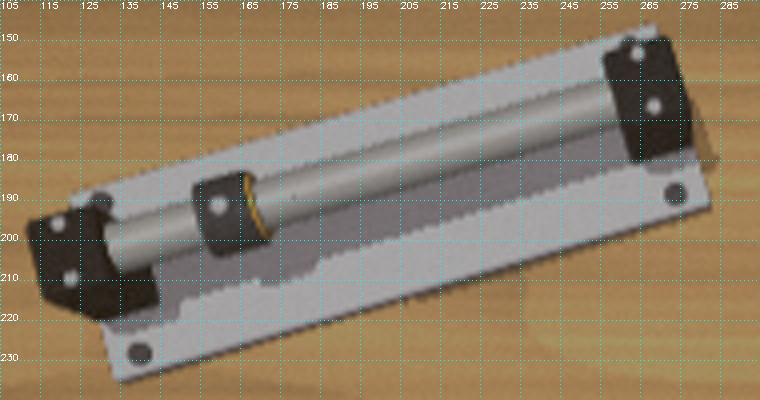

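View pics/c4.png

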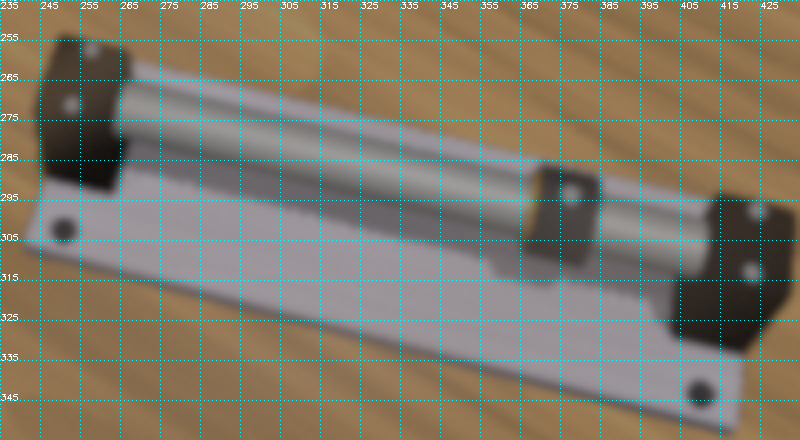

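Run:
```python
from h import *
s=cv2.imread("pics/scene0.png");t=cv2.imread("pics/top0.png")
f=lambda i:cv2.convertScaleAbs(i,alpha=4,beta=-40)
a=crop(f(t),375,215,40,40,12);b=crop(f(s),175,145,40,40,12)
cv2.imwrite("pics/d1.png",np.hstack([a,b]))
a=crop(f(t),307,218,40,40,12);b=crop(f(s),230,175,40,45,12)
b=b[:480]
cv2.imwrite("pics/d2.png",np.hstack([a,b]))
for n in("scene","top"): print(n,ray(n,(280,210)))
q=lambda a,b,z:np.linalg.norm(onz("top",a,z)-onz("top",b,z))*1e3
print("right",q((387,224),(383,243),.0275),q((402,227),(398.5,247.5),.0275))
print("left",q((327.5,224.5),(339.5,249),.0375),q((314.5,232),(325.5,255),.0375), q((314.5,232),(327.5,224.5),.0375))
```

```text
scene (array([0.82398559, 0.11753896, 0.64801845]), array([-0.46820001, -0.31356841, -0.82611355]))
top (array([ 0.40414854, -0.11304986,  0.75810962]), array([ 0.16598385,  0.01684947, -0.98598451]))
right 34.30219387301475 36.63028649711611
left 46.73838592360482 43.57917615705334 26.075854702216677
```

View pics/d1.png

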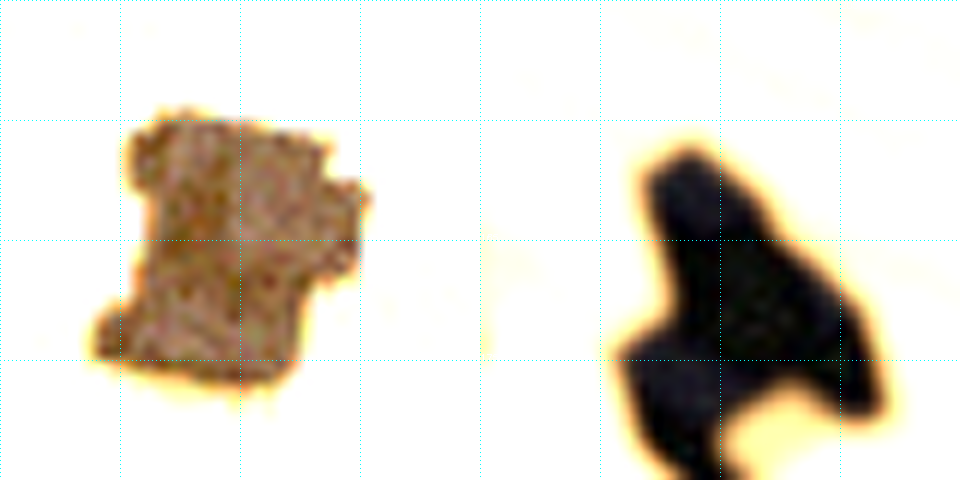

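View pics/d2.png

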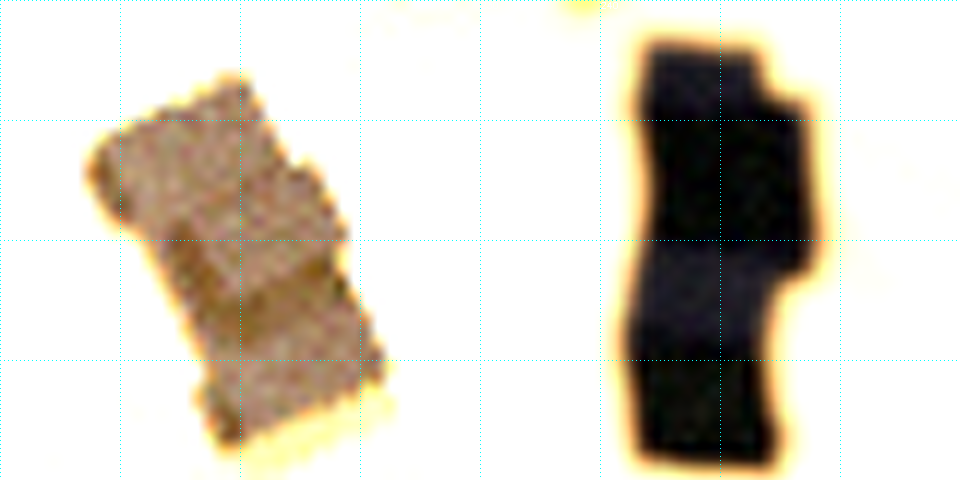

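Run:
```python
from h import *
o=lambda u,v,z:onz("top",(u,v),z)[:2]*1e3
R1,R2=o(402,226.7,.0275),o(399.3,246,.0275)
U1,U2=o(389.3,224.6,.0275),o(402,226.7,.0275)
L1,L2=o(386,226.5,.002),o(382.8,244.5,.002)
T1,T2=o(405.5,230.8,.062),o(404.3,238.7,.062)
ang=lambda a,b:np.degrees(np.arctan2(*(b-a)[::-1]))
for a,b in((R1,R2),(U1,U2),(L1,L2),(T1,T2)): print(a.round(1),b.round(1),np.linalg.norm(b-a).round(1),ang(a,b).round(1),((a+b)/2).round(1))
# fixture: tube ends edges top; silhouettes
for n,pts in (("top",[(257.5,160),(259.5,170),(131.5,194),(134,208)]),): 
    for p in pts: print(p,o(*p,.06))
```

```text
[ 499.6 -314.2] [ 465.8 -308.4] 34.3 170.3 [ 482.7 -311.3]
[ 503.1 -292.1] [ 499.6 -314.2] 22.3 -99.0 [ 501.3 -303.2]
[ 503.  -292.3] [ 470.3 -285.7] 33.3 168.6 [ 486.7 -289. ]
[ 488.3 -310.3] [ 475.1 -307.8] 13.4 169.6 [ 481.7 -309.1]
(257.5, 160) [608.32291364 -61.45463492]
(259.5, 170) [590.6875279  -65.23357642]
(131.5, 194) [546.80967066 151.38199492]
(134, 208) [522.73993782 145.54251979]
```

Run:
```python
from h import *
s=cv2.imread("pics/scene0.png");t=cv2.imread("pics/top0.png")
T=[(264.5,153.25),(268.5,166.5),(119.5,195.75),(122.75,209.5)]
S=[(258,257.5),(252.75,271),(424.5,297.75),(423,313)]
def ref(img,p):  # bright blob centroid refine
    x,y=map(int,np.round(p)); g=cv2.cvtColor(img,6)[y-4:y+5,x-4:x+5].astype(float)
    w=np.clip(g-np.percentile(g,70),0,None); m=cv2.moments(w); return (x-4+m['m10']/m['m00'],y-4+m['m01']/m['m00'])
P=[]
for a,b in zip(T,S):
    a2,b2=ref(t,a),ref(s,b); p,e=tri(b2,a2); P.append(p)
    print(np.round(a2,2),np.round(b2,2),(p*1e3).round(1),round(e*1e3,2),(onz("top",a2,.076)*1e3).round(1),(onz("scene",b2,.076)*1e3).round(1))
P=np.array(P);A=P.mean(0);d=(P[2:]-P[:2]).mean(0)
print("mid",A*1e3,"yaw",np.degrees(np.arctan2(d[1],d[0])),np.linalg.norm(d))
a=crop(t,140,170,50,50,12);b=crop(s,355,280,50,50,12)
cv2.imwrite("pics/e1.png",a);cv2.imwrite("pics/e2.png",b)
```

```text
[263.97 151.26] [258.76 255.21] [604.9 -72.  114. ] 8.01 [618.9 -73.2  76. ] [587.4 -81.6  76. ]
[268.02 166.09] [252.52 270.68] [602.4 -81.5  48.4] 5.54 [593.3 -80.5  76. ] [613.9 -74.7  76. ]
[118.58 194.13] [424.91 295.59] [534.8 153.3 113.8] 3.97 [543.1 166.8  76. ] [513.1 157.7  76. ]
[122.36 209.14] [422.63 312.73] [523.5 168.7  46.7] 3.58 [517.9 158.7  76. ] [539.1 164.7  76. ]
mid [566.38716679  42.1177856   80.71222045] yaw 107.41107879790427 0.24911753705692036
```

View pics/e1.png

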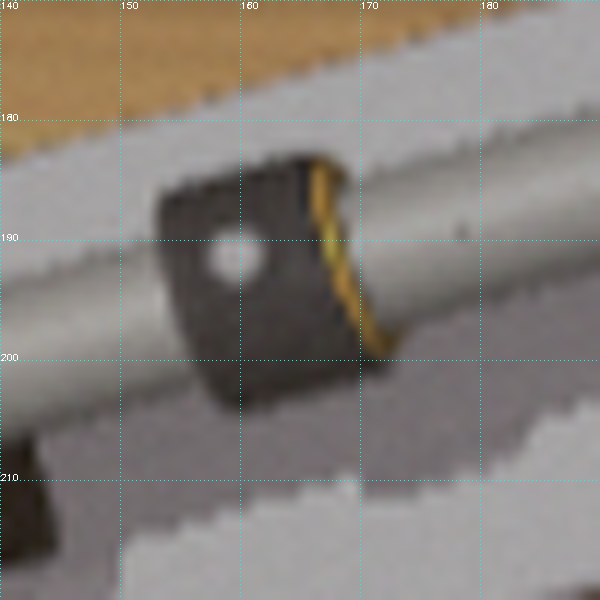

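View pics/e2.png

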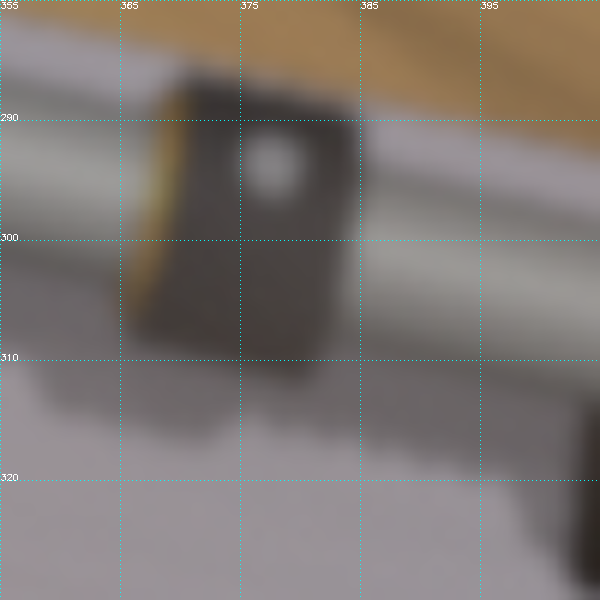

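Run:
```python
from h import *
T=[(264.3,153.1),(268.02,166.3),(119.4,195.6),(122.6,209.4)]
S=[(252.6,270.8),(258,257.3),(422.8,312.9),(424.5,297.6)]
P=[];Pt=[];Ps=[]
for a,b in zip(T,S):
    p,e=tri(b,a);P.append(p);Pt.append(onz("top",a,.0765));Ps.append(onz("scene",b,.0765));print((p*1e3).round(1),round(e*1e3,2))
for n,Q in (("tri",P),("top",Pt),("scene",Ps)):
    Q=np.array(Q); d=(Q[2:]-Q[:2]).mean(0);print(n,(Q.mean(0)*1e3).round(1),np.degrees(np.arctan2(d[1],d[0])),np.linalg.norm(d)*1e3)
p,e=tri((377.6,293.8),(159.6,191));print("collar screw",p*1e3,e*1e3, onz("top",(159.6,191),.077)*1e3)
c=np.array(Pt+Ps).mean(0);
# tube silhouette check
yaw=np.radians(107);d=np.array([np.cos(yaw),np.sin(yaw),0]);x=np.array([d[1],-d[0],0])
m=np.array([c[0],c[1],.06])
print(proj("top",[m+d*.06+x*.0]).round(1))
q=onz("top",(168,192),.074); print("brass",(q-m)@d, (onz("top",(159.6,191),.077)-m)@d,(onz("scene",(377.6,293.8),.077)-m)@d)
```

```text
[614.9 -73.8  78.4] 0.34
[592.1 -80.2  78.2] 0.9
[540.2 164.6  77.9] 0.34
[517.2 158.   77.3] 0.5
tri [566.1  42.2  77.9] 107.42183549818334 249.80576272842882
top [566.6  42.2  76.5] 107.48026420589993 250.31842122141634
scene [565.3  42.1  76.5] 107.35099080341482 250.3296255538362
collar screw [548.44148926  98.62497371  78.10774907] 0.8243463722660462 [548.84012709  98.58236556  77.        ]
[[162.  193.3]]
brass 0.04662361275478458 0.058946666591511494 0.05963450225975559
```

```bash
cat >> h.py <<'E'
from scipy.spatial.transform import Rotation as Ro
def go(x,y,z,yawdeg):
    o=get_obs(); R=Ro.from_euler("xyz",o["eef_rot"]); 
    Rt=Ro.from_euler("xyz",[np.pi,0,np.radians(yawdeg)])
    l=R.inv().apply(np.array([x,y,z])-o["ee_pos"]*1e3); w=(R.inv()*Rt).as_rotvec()
    print("t",o["time_s"],"pos",(o["ee_pos"]*1e3).round(2),"rpy",np.degrees(o["eef_rot"]).round(2),"F",o["force"].round(2),"M",o["moment"].round(3),"w",round(o["grip_width"]*1e3,2))
    print("linear",l.round(2),"turn",w.round(4))
E
python3 -c "
from h import *
go(484,-300,150,79.7)"
```

```text
t 0.1 pos [ 216.04 -505.51  182.25] rpy [-179.94   -0.     23.14] F [ 0.37 -0.56 -0.04] M [-0.026  0.022  0.01 ] w 94.22
linear [327.16 -83.64  32.35] turn [-9.000e-04 -6.000e-04 -9.872e-01]
```

>>> play_rows:
  moves:
    - {"claw":0.6,"linear":[40,-10,4],"turn":[0,0,-0.12]}
    - {"claw":0.6,"linear":[82,-21,8],"turn":[0,0,-0.25]}
    - {"claw":0.6,"linear":[124,-32,12],"turn":[0,0,-0.37]}
    - {"claw":0.6,"linear":[165,-42,16],"turn":[0,0,-0.5]}
    - {"claw":0.6,"linear":[206,-53,20],"turn":[0,0,-0.62]}
    - {"claw":0.6,"linear":[247,-63,24],"turn":[0,0,-0.75]}
    - {"claw":0.6,"linear":[288,-74,28],"turn":[0,0,-0.87]}
    - {"claw":0.6,"linear":[327.2,-83.6,32],"turn":[-0.001,-0.001,-0.987]}
  force: 40

```text
time_s: 1.1
ee_pos: [0.485, -0.2989, 0.1499]
eef_rot: [-3.141, 0.0, 1.395]
force: [0.4, -0.7, 0.4]
grip_width: 0.0564
```

```bash
python3 -c "
from h import *
s=vision.camera('scene');t=vision.camera('top')
cv2.imwrite('pics/f.png',np.hstack([crop(t,350,180,100,100,5)[:,:],crop(s,150,120,60,100,5)]))
go(484,-300,90,79.7)"
```

```text
t 1.2 pos [ 485.89 -297.64  149.42] rpy [-1.7994e+02 -3.0000e-02  8.0040e+01] F [0.3  0.34 0.3 ] M [-0.005 -0.028 -0.011] w 56.36
linear [-2.68 -1.39 59.42] turn [-0.0011 -0.0005  0.006 ]
```

View pics/f.png

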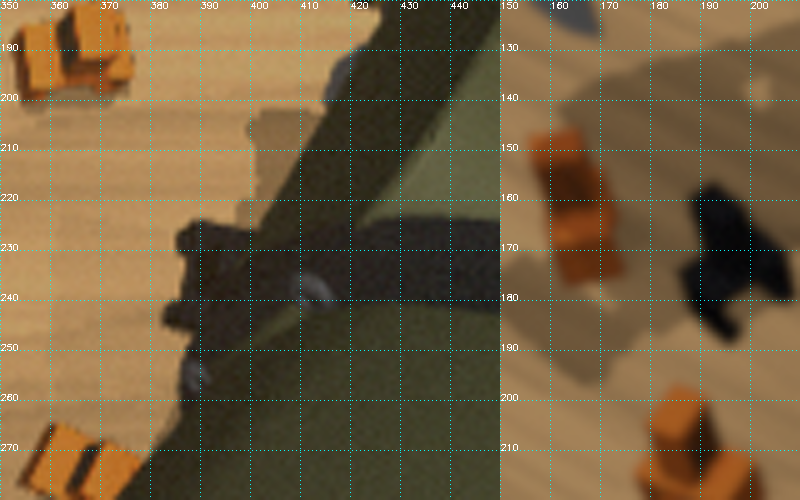

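>>> play_rows:
  moves:
    - {"claw":0.6,"linear":[-2.5,-1.4,10],"turn":[0,0,0.006]}
    - {"claw":0.6,"linear":[-2.5,-1.4,35],"turn":[0,0,0.006]}
    - {"claw":0.6,"linear":[-2.5,-1.4,60],"turn":[0,0,0.006]}
    - {"claw":0.6,"linear":[-2.5,-1.4,75],"turn":[0,0,0.006]}
    - {"claw":0.6,"linear":[-2.5,-1.4,75],"turn":[0,0,0.006]}

```text
time_s: 1.82
ee_pos: [0.4832, -0.3, 0.0735]
eef_rot: [-3.139, -0.001, 1.39]
force: [0.2, -0.2, -0.4]
grip_width: 0.0565
```

```bash
python3 -c "
from h import *
s=vision.camera('scene')
cv2.imwrite('pics/g.png',crop(cv2.convertScaleAbs(s,alpha=2),150,110,80,90,7))
go(484,-300,32,79.7)"
```

```text
t 1.875 pos [ 483.7  -300.22   74.52] rpy [-1.7992e+02 -3.0000e-02  7.9640e+01] F [-0.74  0.38  0.47] M [-0.042 -0.064 -0.006] w 56.58
linear [ 0.25  0.31 42.52] turn [-0.0014 -0.0006 -0.001 ]
```

View pics/g.png

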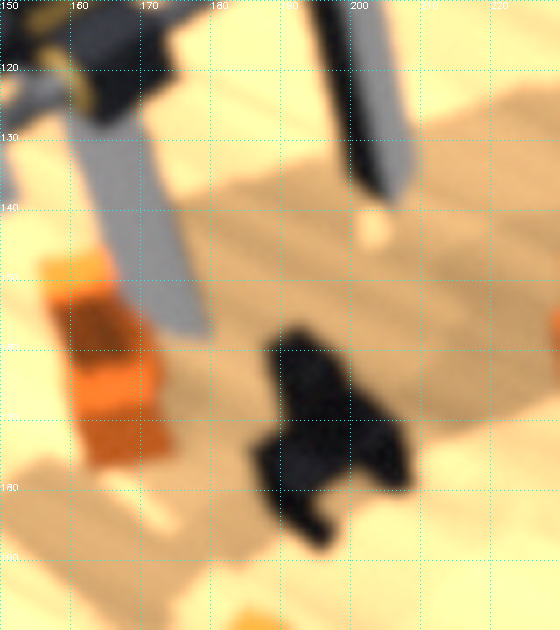

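The finger tips, at (179,157) and (205,139), straddle the tab top at about (191,160). I'll go down and grip.

>>> play_rows:
  moves:
    - {"claw":0.6,"linear":[0.3,0.3,15],"turn":[0,0,0]}
    - {"claw":0.6,"linear":[0.3,0.3,30],"turn":[0,0,0]}
    - {"claw":0.6,"linear":[0.3,0.3,42],"turn":[0,0,0]}
    - {"claw":0.6,"linear":[0.3,0.3,42],"turn":[0,0,0]}
    - {"claw":0.3,"linear":[0.3,0.3,42],"turn":[0,0,0]}
    - {"claw":0.0,"linear":[0.3,0.3,42],"turn":[0,0,0]}
    - {"claw":0.0,"linear":[0.3,0.3,42],"turn":[0,0,0]}
    - {"claw":0.0,"linear":[0.3,0.3,42],"turn":[0,0,0]}
  force: 40

```text
time_s: 2.88
ee_pos: [0.4841, -0.3, 0.0327]
eef_rot: [-3.14, -0.0, 1.39]
force: [0.8, -0.4, -0.4]
grip_width: 0.0198
```

```bash
python3 -c "
from h import *
go(484,-300,120,79.7)
s=vision.camera('scene')
cv2.imwrite('pics/g2.png',crop(cv2.convertScaleAbs(s,alpha=2),150,110,80,90,7))
"
```

```text
t 2.875 pos [ 484.08 -299.97   32.7 ] rpy [-1.7994e+02 -3.0000e-02  7.9650e+01] F [ 0.83 -0.36 -0.43] M [-0.044 -0.084 -0.002] w 19.77
linear [-1.00e-02 -1.70e-01 -8.73e+01] turn [-0.0011 -0.0005 -0.0009]
```

View pics/g2.png

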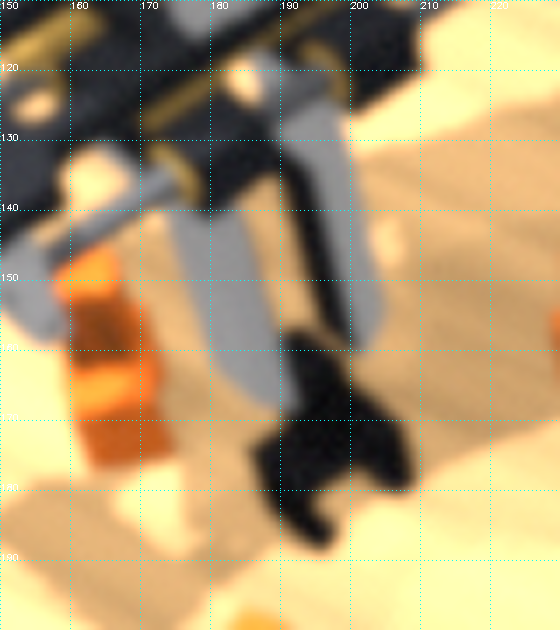

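>>> play_rows:
  moves:
    - {"claw":0.0,"linear":[0,0,0],"turn":[0,0,0]}
    - {"claw":0.0,"linear":[0,0,0],"turn":[0,0,0]}
    - {"claw":0.0,"linear":[0,0,0],"turn":[0,0,0]}
    - {"claw":0.0,"linear":[0,0,0],"turn":[0,0,0]}
  force: 40

```text
time_s: 3.42
ee_pos: [0.4841, -0.3, 0.0327]
eef_rot: [-3.14, -0.0, 1.39]
force: [0.6, 0.6, -0.0]
grip_width: 0.0135
```

```bash
python3 -c "
from h import *
go(484,-300,92.5,79.7)
"
```

```text
t 3.425 pos [ 484.07 -299.98   32.67] rpy [-1.7994e+02 -3.0000e-02  7.9640e+01] F [ 0.62  0.6  -0.01] M [ 0.02  -0.115  0.005] w 13.47
linear [ -0.    -0.14 -59.83] turn [-0.0011 -0.0005 -0.001 ]
```

>>> play_rows:
  moves:
    - {"claw":0,"linear":[0,0,-15],"turn":[0,0,0]}
    - {"claw":0,"linear":[0,0,-40],"turn":[0,0,0]}
    - {"claw":0,"linear":[0,0,-70],"turn":[0,0,0]}
    - {"claw":0,"linear":[0,0,-100],"turn":[0,0,0]}
    - {"claw":0,"linear":[0,0,-117],"turn":[0,0,0]}
    - {"claw":0,"linear":[0,0,-117],"turn":[0,0,0]}

```text
time_s: 4.18
ee_pos: [0.4845, -0.3003, 0.1508]
eef_rot: [3.141, 0.0, 1.39]
force: [1.0, 0.5, -0.8]
grip_width: 0.0134
```

```bash
python3 -c "
from h import *
go(566.1,42.2,150,107.4)
s=vision.camera('scene')
cv2.imwrite('pics/g3.png',cv2.convertScaleAbs(s,alpha=1.5)[60:260,100:340].repeat(3,0).repeat(3,1))
"
```

```text
t 4.175 pos [ 484.54 -300.27  150.76] rpy [1.7996e+02 2.0000e-02 7.9640e+01] F [ 0.98  0.52 -0.8 ] M [-0.081 -0.052 -0.028] w 13.38
linear [351.55  18.65   0.66] turn [ 0.0006  0.0005 -0.4845]
```

View pics/g3.png

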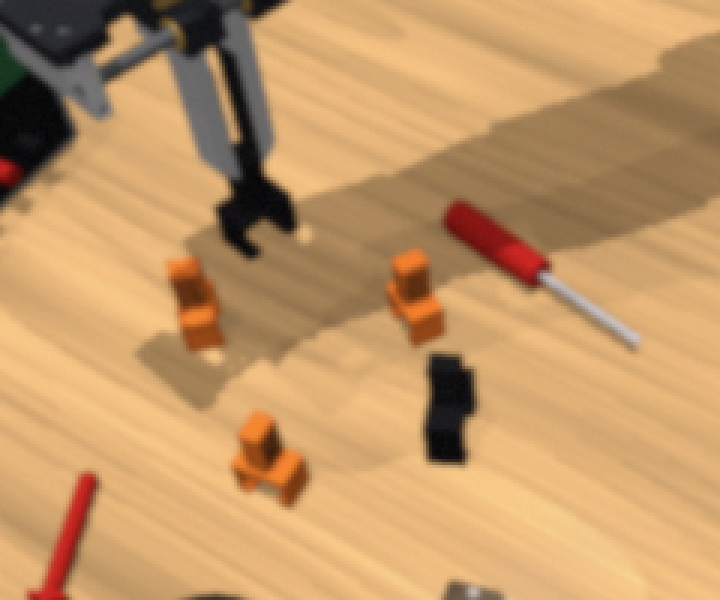

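The clip is held and lifted, and the big clip stands untouched at crop (450,410). Next I'll move over to the tube.

>>> play_rows:
  moves:
    - {"claw":0,"linear":[30,1.5,0],"turn":[0,0,-0.04]}
    - {"claw":0,"linear":[80,4.2,0],"turn":[0,0,-0.11]}
    - {"claw":0,"linear":[130,7,0],"turn":[0,0,-0.18]}
    - {"claw":0,"linear":[180,9.5,0],"turn":[0,0,-0.25]}
    - {"claw":0,"linear":[230,12,0.5],"turn":[0,0,-0.32]}
    - {"claw":0,"linear":[280,15,0.5],"turn":[0,0,-0.39]}
    - {"claw":0,"linear":[325,17.2,0.5],"turn":[0,0,-0.45]}
    - {"claw":0,"linear":[351.5,18.6,0.5],"turn":[0,0,-0.485]}

```text
time_s: 5.22
ee_pos: [0.5652, 0.0445, 0.1475]
eef_rot: [-3.139, -0.002, 1.878]
force: [0.2, 0.2, -1.5]
grip_width: 0.0137
```

>>> play_rows:
  moves:
    - {"claw":0,"linear":[0,0,0],"turn":[0,0,0]}

```text
time_s: 5.35
ee_pos: [0.5647, 0.0458, 0.1461]
eef_rot: [-3.137, -0.002, 1.88]
force: [-0.3, -0.1, -0.6]
grip_width: 0.0133
```

```bash
python3 -c "
from h import *
go(566.1,42.2,110,107.4)
s=vision.camera('scene');t=vision.camera('top')
cv2.imwrite('pics/k1.png',s);cv2.imwrite('pics/k2.png',t)
cv2.imwrite('pics/k.png',np.hstack([crop(s,260,200,120,120,6)[:600],crop(t,150,140,60,120,6)[:600]])[:, :800])
"
```

```text
t 5.35 pos [564.74  45.8  146.09] rpy [-1.7971e+02 -1.4000e-01  1.0774e+02] F [-0.32 -0.07 -0.63] M [-0.038 -0.116  0.053] w 13.32
linear [-3.93  0.38 36.08] turn [-0.005  -0.0024  0.0059]
```

View pics/k.png

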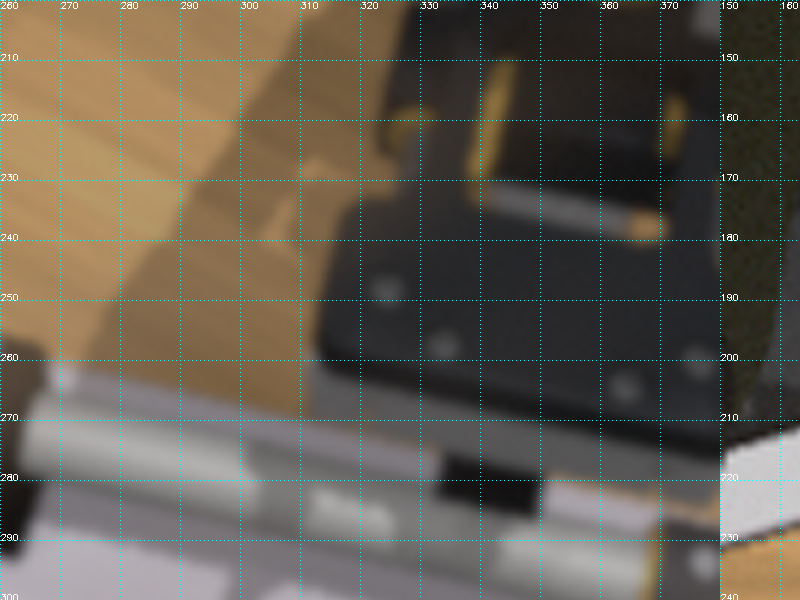

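View pics/k2.png

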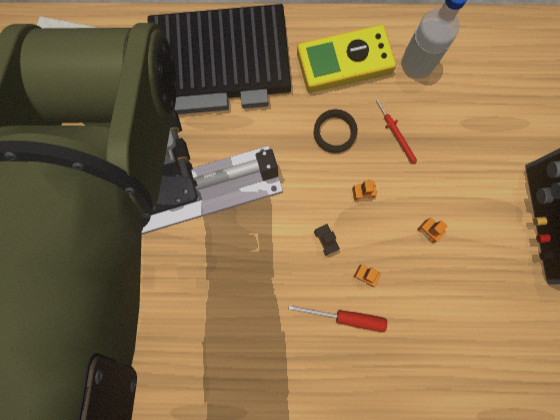

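>>> play_rows:
  moves:
    - {"claw":0,"linear":[-3.9,0.4,10],"turn":[-0.005,-0.002,0.006]}
    - {"claw":0,"linear":[-3.9,0.4,25],"turn":[-0.005,-0.002,0.006]}
    - {"claw":0,"linear":[-3.9,0.4,36],"turn":[-0.005,-0.002,0.006]}
    - {"claw":0,"linear":[-3.9,0.4,40],"turn":[-0.005,-0.002,0.006]}
    - {"claw":0,"linear":[-3.9,0.4,40],"turn":[-0.005,-0.002,0.006]}
    - {"claw":0,"linear":[-3.9,0.4,40],"turn":[-0.005,-0.002,0.006]}
    - {"claw":0,"linear":[-3.9,0.4,40],"turn":[-0.005,-0.002,0.006]}

```text
time_s: 6.32
ee_pos: [0.5661, 0.0406, 0.1067]
eef_rot: [3.141, 0.0, 1.872]
force: [-0.7, -0.6, -0.5]
grip_width: 0.0131
```

```bash
python3 -c "
from h import *
go(566.1,42.2,100,107.4)
s=vision.camera('scene')
cv2.imwrite('pics/l.png',crop(cv2.convertScaleAbs(s,alpha=1.6),300,240,90,70,8))
"
```

```text
t 6.325 pos [566.11  40.63 106.72] rpy [179.96   0.   107.25] F [-0.73 -0.6  -0.45] M [-0.005 -0.117  0.014] w 13.07
linear [1.5  0.46 6.72] turn [ 0.0007  0.     -0.0026]
```

View pics/l.png

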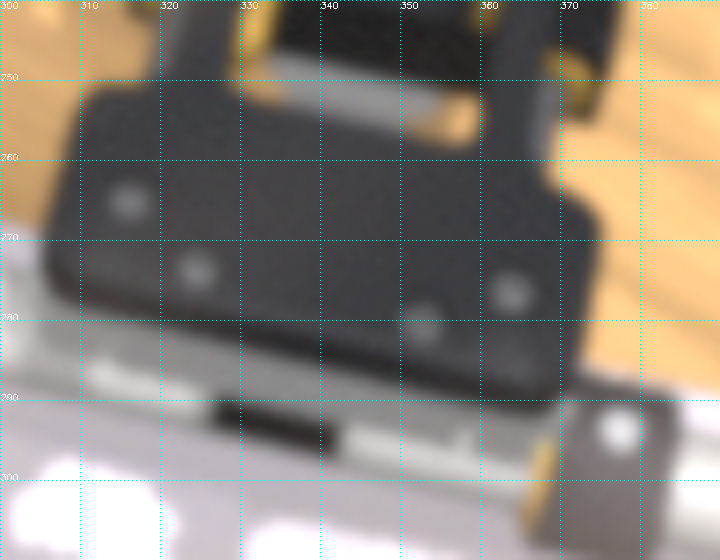

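>>> play_rows:
  moves:
    - {"claw":0,"linear":[0,0.5,3],"turn":[0.001,0,-0.003]}
    - {"claw":0,"linear":[0,0.5,6],"turn":[0.001,0,-0.003]}
    - {"claw":0,"linear":[0,0.5,9],"turn":[0.001,0,-0.003]}
    - {"claw":0,"linear":[0,0.5,9],"turn":[0.001,0,-0.003]}
  force: 50

```text
time_s: 6.88
ee_pos: [0.5667, 0.0408, 0.0976]
eef_rot: [-3.141, 0.0, 1.875]
force: [1.2, 0.5, 1.2]
grip_width: 0.0131
```

```bash
python3 -c "
from h import *
go(566.1,42.2,82.2,107.4)
"
```

```text
t 6.875 pos [566.65  40.78  97.6 ] rpy [-179.99    0.    107.42] F [1.2  0.47 1.22] M [-0.014 -0.225  0.024] w 13.1
linear [ 1.52 -0.1  15.4 ] turn [-0.0002  0.      0.0004]
```

>>> play_rows:
  moves:
    - {"claw":0,"linear":[0,0,1],"turn":[0,0,0]}
    - {"claw":0,"linear":[0,0,2],"turn":[0,0,0]}
    - {"claw":0,"linear":[0,0,2],"turn":[0,0,0]}

```text
time_s: 7.25
ee_pos: [0.567, 0.0408, 0.0962]
eef_rot: [3.141, 0.0, 1.875]
force: [-0.3, -0.8, 5.4]
grip_width: 0.0135
```

>>> play_rows:
  moves:
    - {"claw":0,"linear":[0,0,1],"turn":[0,0,0]}
    - {"claw":0,"linear":[0,0,2],"turn":[0,0,0]}
    - {"claw":0,"linear":[0,0,2],"turn":[0,0,0]}

```text
time_s: 7.62
ee_pos: [0.5673, 0.0407, 0.0949]
eef_rot: [3.14, 0.001, 1.875]
force: [-0.7, -1.6, 6.0]
grip_width: 0.0132
```

```bash
python3 -c "
from h import *
go(566.1,42.2,82.2,107.4)
"
```

```text
t 7.625 pos [567.31  40.71  94.87] rpy [1.7990e+02 5.0000e-02 1.0742e+02] F [-0.74 -1.56  6.03] M [-0.072  0.04   0.048] w 13.15
linear [ 1.79 -0.74 12.67] turn [0.0018 0.0008 0.0004]
```

>>> play_rows:
  moves:
    - {"claw":0,"linear":[0,0,1],"turn":[0.002,0,0]}
    - {"claw":0,"linear":[0,0,2],"turn":[0.002,0,0]}
    - {"claw":0,"linear":[0,0,2],"turn":[0.002,0,0]}

```text
time_s: 8.0
ee_pos: [0.5675, 0.0407, 0.0934]
eef_rot: [3.141, 0.001, 1.875]
force: [-1.0, -1.1, 5.4]
grip_width: 0.0133
```

>>> play_rows:
  moves:
    - {"claw":0,"linear":[0,0,1],"turn":[0,0,0]}
    - {"claw":0,"linear":[0,0,2.5],"turn":[0,0,0]}
    - {"claw":0,"linear":[0,0,2.5],"turn":[0,0,0]}

```text
time_s: 8.38
ee_pos: [0.5674, 0.0406, 0.0909]
eef_rot: [3.141, 0.001, 1.875]
force: [-1.1, 0.5, 2.8]
grip_width: 0.0134
```

```bash
python3 -c "
from h import *
go(566.1,42.2,82.2,107.4)
"
```

```text
t 8.375 pos [567.44  40.61  90.95] rpy [1.7998e+02 7.0000e-02 1.0742e+02] F [-1.11  0.5   2.81] M [-0.118  0.084  0.017] w 13.39
linear [ 1.93 -0.81  8.75] turn [0.0003 0.0011 0.0004]
```

>>> play_rows:
  moves:
    - {"claw":0,"linear":[0,0,1.5],"turn":[0,0,0]}
    - {"claw":0,"linear":[0,0,3],"turn":[0,0,0]}
    - {"claw":0,"linear":[0,0,4.5],"turn":[0,0,0]}
    - {"claw":0,"linear":[0,0,4.5],"turn":[0,0,0]}

```text
time_s: 8.88
ee_pos: [0.567, 0.0406, 0.0857]
eef_rot: [-3.141, 0.001, 1.875]
force: [0.0, -0.4, -7.6]
grip_width: 0.013
```

>>> play_rows:
  moves:
    - {"claw":0,"linear":[0,0,1],"turn":[0,0,0]}
    - {"claw":0,"linear":[0,0,2],"turn":[0,0,0]}
    - {"claw":0,"linear":[0,0,2],"turn":[0,0,0]}

```text
time_s: 9.25
ee_pos: [0.567, 0.0407, 0.0835]
eef_rot: [-3.14, 0.001, 1.875]
force: [0.7, 0.5, -3.8]
grip_width: 0.0132
```

```bash
python3 -c "
from h import *
go(566.1,42.2,82.2,107.4)
"
```

```text
t 9.25 pos [566.96  40.65  83.55] rpy [-1.7994e+02  3.0000e-02  1.0742e+02] F [ 0.69  0.51 -3.78] M [ 0.002 -0.119 -0.026] w 13.19
linear [ 1.73 -0.35  1.34] turn [-0.0011  0.0006  0.0004]
```

It has snapped through: the clip now pulls the tool down. I'll press home in small steps.

>>> play_rows:
  moves:
    - {"claw":0,"linear":[0,0,0.7],"turn":[0,0,0]}
    - {"claw":0,"linear":[0,0,1.2],"turn":[0,0,0]}
    - {"claw":0,"linear":[0,0,1.2],"turn":[0,0,0]}

```text
time_s: 9.62
ee_pos: [0.567, 0.0406, 0.0824]
eef_rot: [-3.141, 0.001, 1.875]
force: [-0.5, -0.1, -2.1]
grip_width: 0.0128
```

>>> play_rows:
  moves:
    - {"claw":0,"linear":[0,0,0.5],"turn":[0,0,0]}
    - {"claw":0,"linear":[0,0,1],"turn":[0,0,0]}
    - {"claw":0,"linear":[0,0,1],"turn":[0,0,0]}

```text
time_s: 10.0
ee_pos: [0.5673, 0.0406, 0.082]
eef_rot: [-3.141, 0.001, 1.875]
force: [-0.9, -0.7, 5.1]
grip_width: 0.013
```

>>> play_rows:
  moves:
    - {"claw":0,"linear":[0,0,0.9],"turn":[0,0,0]}
    - {"claw":0,"linear":[0,0,1.0],"turn":[0,0,0]}
    - {"claw":0,"linear":[0,0,1.0],"turn":[0,0,0]}

```text
time_s: 10.38
ee_pos: [0.5677, 0.0406, 0.0819]
eef_rot: [3.141, 0.001, 1.875]
force: [-3.3, 0.4, 9.7]
grip_width: 0.0131
```

```bash
python3 -c "
from h import *
go(566.1,42.2,82.2,107.4)
"
```

```text
t 10.375 pos [567.68  40.64  81.9 ] rpy [1.7994e+02 8.0000e-02 1.0742e+02] F [-3.31  0.44  9.74] M [-0.085  0.53  -0.033] w 13.1
linear [ 1.96 -1.04 -0.31] turn [0.0011 0.0013 0.0004]
```

>>> play_rows:
  moves:
    - {"claw":0,"linear":[0,-0.4,0.8],"turn":[0,0,0]}
    - {"claw":0,"linear":[0,-0.4,0.8],"turn":[0,0,0]}
    - {"claw":0,"linear":[0,-0.4,0.8],"turn":[0,0,0]}

```text
time_s: 10.75
ee_pos: [0.5676, 0.0406, 0.0819]
eef_rot: [3.139, 0.002, 1.875]
force: [-1.7, 0.0, 7.2]
grip_width: 0.0135
```

```bash
python3 -c "
from h import *
go(566.1,42.2,82.2,107.4)
"
```

```text
t 10.75 pos [567.63  40.55  81.93] rpy [1.7988e+02 9.0000e-02 1.0742e+02] F [-1.72  0.    7.22] M [ 0.068  0.433 -0.029] w 13.52
linear [ 2.03 -0.96 -0.28] turn [0.0022 0.0016 0.0004]
```

>>> play_rows:
  moves:
    - {"claw":0,"linear":[0,-0.1,0],"turn":[0,0,0]}
    - {"claw":0,"linear":[0,-0.1,0],"turn":[0.002,0.001,0]}
    - {"claw":0,"linear":[2,-0.1,0],"turn":[0.002,0.001,0]}
    - {"claw":0,"linear":[4,-0.1,0],"turn":[0.002,0.001,0]}
    - {"claw":0,"linear":[6,-0.1,0],"turn":[0.002,0.001,0]}
    - {"claw":0,"linear":[8,-0.1,0],"turn":[0.002,0.001,0]}

```text
time_s: 11.5
ee_pos: [0.5652, 0.0483, 0.082]
eef_rot: [3.141, 0.001, 1.875]
force: [-0.7, -1.0, 4.3]
grip_width: 0.0133
```

```bash
cat >> h.py <<'E'
def st():
    o=get_obs(); y=np.radians(107.4); d=np.array([np.cos(y),np.sin(y)]); x=np.array([d[1],-d[0]])
    p=o["ee_pos"][:2]*1e3-[566.1,42.2]
    print("t",o["time_s"],"s %.2f lat %.2f z %.2f"%(p@d,p@x,o["ee_pos"][2]*1e3),"Fs %.2f Flat %.2f Fz %.2f"%(o["force"][:2]@d,o["force"][:2]@x,o["force"][2]),"rpy",np.degrees(o["eef_rot"]).round(2),"w",o["grip_width"])
E
python3 -c "
from h import *
st()
"
```

```text
t 11.5 s 6.09 lat 0.94 z 81.97 Fs -0.76 Flat -0.96 Fz 4.26 rpy [1.7998e+02 4.0000e-02 1.0743e+02] w 0.01326899378442975
```

>>> play_rows:
  moves:
    - {"claw":0,"linear":[2,0,-0.3],"turn":[0,0,0]}
    - {"claw":0,"linear":[4,0,-0.4],"turn":[0,0,0]}
    - {"claw":0,"linear":[6,0,-0.4],"turn":[0,0,0]}
    - {"claw":0,"linear":[8,0,-0.4],"turn":[0,0,0]}
    - {"claw":0,"linear":[10,0,-0.4],"turn":[0,0,0]}
    - {"claw":0,"linear":[12,0,-0.4],"turn":[0,0,0]}
    - {"claw":0,"linear":[14,0,-0.4],"turn":[0,0,0]}

```text
time_s: 12.38
ee_pos: [0.5609, 0.0618, 0.0823]
eef_rot: [3.141, 0.001, 1.875]
force: [-1.6, -0.8, -1.5]
grip_width: 0.0133
```

```bash
python3 -c "
from h import *
st()
"
```

```text
t 12.375 s 20.23 lat 0.86 z 82.31 Fs -0.32 Flat -1.82 Fz -1.53 rpy [1.7999e+02 4.0000e-02 1.0743e+02] w 0.013287855718649835
```

>>> play_rows:
  moves:
    - {"claw":0,"linear":[0.6,0,0],"turn":[0,0,0]}
    - {"claw":0,"linear":[1.2,0,0],"turn":[0,0,0]}
    - {"claw":0,"linear":[1.2,0,0],"turn":[0,0,0]}

```text
time_s: 12.75
ee_pos: [0.5605, 0.0629, 0.0823]
eef_rot: [3.141, 0.001, 1.875]
force: [-0.9, -0.3, -2.3]
grip_width: 0.013
```

>>> play_rows:
  moves:
    - {"claw":0,"linear":[0.6,0,0],"turn":[0,0,0]}
    - {"claw":0,"linear":[1.2,0,0],"turn":[0,0,0]}
    - {"claw":0,"linear":[1.2,0,0],"turn":[0,0,0]}

```text
time_s: 13.12
ee_pos: [0.5601, 0.0641, 0.0823]
eef_rot: [3.141, 0.001, 1.875]
force: [-0.3, -0.6, -0.8]
grip_width: 0.013
```

```bash
python3 -c "
from h import *
st()
"
```

```text
t 13.125 s 22.68 lat 0.84 z 82.30 Fs -0.46 Flat -0.44 Fz -0.82 rpy [1.7999e+02 4.0000e-02 1.0743e+02] w 0.013048210634718933
```

>>> play_rows:
  moves:
    - {"claw":0,"linear":[0.5,0,0],"turn":[0,0,0]}
    - {"claw":0,"linear":[1,0,0],"turn":[0,0,0]}
    - {"claw":0,"linear":[1.5,0,0],"turn":[0,0,0]}
    - {"claw":0,"linear":[1.5,0,0],"turn":[0,0,0]}

```text
time_s: 13.62
ee_pos: [0.5597, 0.0656, 0.0823]
eef_rot: [3.141, 0.001, 1.875]
force: [-0.9, -0.4, -1.5]
grip_width: 0.0136
```

>>> play_rows:
  moves:
    - {"claw":0,"linear":[0.5,0,0],"turn":[0,0,0]}
    - {"claw":0,"linear":[1,0,0],"turn":[0,0,0]}
    - {"claw":0,"linear":[1.5,0,0],"turn":[0,0,0]}
    - {"claw":0,"linear":[1.5,0,0],"turn":[0,0,0]}

```text
time_s: 14.12
ee_pos: [0.5592, 0.0671, 0.0823]
eef_rot: [3.141, 0.001, 1.875]
force: [-0.6, 0.0, -1.4]
grip_width: 0.013
```

```bash
python3 -c "
from h import *
st()
"
```

```text
t 14.125 s 25.78 lat 0.86 z 82.33 Fs 0.19 Flat -0.55 Fz -1.45 rpy [1.7999e+02 4.0000e-02 1.0743e+02] w 0.01301422941574455
```

>>> play_rows:
  moves:
    - {"claw":0,"linear":[0.5,0,0],"turn":[0,0,0]}
    - {"claw":0,"linear":[1,0,0],"turn":[0,0,0]}
    - {"claw":0,"linear":[1.5,0,0],"turn":[0,0,0]}
    - {"claw":0,"linear":[1.5,0,0],"turn":[0,0,0]}

```text
time_s: 14.62
ee_pos: [0.5588, 0.0685, 0.0823]
eef_rot: [3.141, 0.001, 1.875]
force: [-0.3, -1.4, -1.8]
grip_width: 0.0131
```

>>> play_rows:
  moves:
    - {"claw":0,"linear":[0.5,0,0],"turn":[0,0,0]}
    - {"claw":0,"linear":[1,0,0],"turn":[0,0,0]}
    - {"claw":0,"linear":[1.5,0,0],"turn":[0,0,0]}
    - {"claw":0,"linear":[1.5,0,0],"turn":[0,0,0]}

```text
time_s: 15.12
ee_pos: [0.5583, 0.07, 0.0823]
eef_rot: [3.141, 0.001, 1.875]
force: [-1.2, -0.4, -1.8]
grip_width: 0.0133
```

```bash
python3 -c "
from h import *
st()
"
```

```text
t 15.125 s 28.86 lat 0.84 z 82.30 Fs -0.02 Flat -1.30 Fz -1.76 rpy [1.7999e+02 3.0000e-02 1.0744e+02] w 0.013287432774747737
```

>>> play_rows:
  moves:
    - {"claw":0,"linear":[0.5,0,0],"turn":[0,0,0]}
    - {"claw":0,"linear":[1,0,0],"turn":[0,0,0]}
    - {"claw":0,"linear":[1.5,0,0],"turn":[0,0,0]}
    - {"claw":0,"linear":[1.5,0,0],"turn":[0,0,0]}

```text
time_s: 15.62
ee_pos: [0.5578, 0.0715, 0.0823]
eef_rot: [3.141, 0.001, 1.875]
force: [-1.0, 0.2, -2.2]
grip_width: 0.0133
```

>>> play_rows:
  moves:
    - {"claw":0,"linear":[0.5,0,0],"turn":[0,0,0]}
    - {"claw":0,"linear":[1,0,0],"turn":[0,0,0]}
    - {"claw":0,"linear":[1,0,0],"turn":[0,0,0]}

```text
time_s: 16.0
ee_pos: [0.5575, 0.0725, 0.0823]
eef_rot: [3.141, 0.001, 1.875]
force: [-0.1, -0.6, -1.6]
grip_width: 0.0132
```

```bash
python3 -c "
from h import *
st()
s=vision.camera('scene');cv2.imwrite('pics/m.png',crop(cv2.convertScaleAbs(s,alpha=1.6),320,240,90,70,8))
"
```

```text
t 16.0 s 31.47 lat 0.84 z 82.29 Fs -0.54 Flat -0.30 Fz -1.64 rpy [1.7999e+02 3.0000e-02 1.0745e+02] w 0.013157992655300202
```

View pics/m.png

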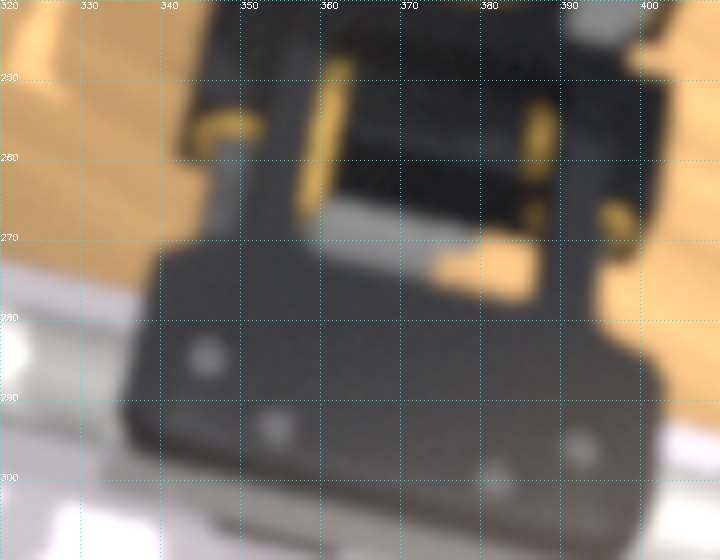

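>>> play_rows:
  moves:
    - {"claw":0,"linear":[0.5,0,0],"turn":[0,0,0]}
    - {"claw":0,"linear":[1,0,0],"turn":[0,0,0]}
    - {"claw":0,"linear":[1,0,0],"turn":[0,0,0]}

```text
time_s: 16.42
ee_pos: [0.5572, 0.0734, 0.0823]
eef_rot: [3.141, 0.001, 1.875]
force: [-1.6, 0.7, -2.3]
grip_width: 0.0133
```

>>> play_rows:
  moves:
    - {"claw":0,"linear":[0.5,0,0],"turn":[0,0,0]}
    - {"claw":0,"linear":[1,0,0],"turn":[0,0,0]}
    - {"claw":0,"linear":[1,0,0],"turn":[0,0,0]}

```text
time_s: 16.8
ee_pos: [0.5569, 0.0744, 0.0823]
eef_rot: [3.141, 0.001, 1.875]
force: [-0.4, -1.4, -1.4]
grip_width: 0.0134
```

```bash
python3 -c "
from h import *
st()
"
```

```text
t 16.8 s 33.52 lat 0.84 z 82.31 Fs -1.24 Flat -0.79 Fz -1.38 rpy [1.7999e+02 3.0000e-02 1.0745e+02] w 0.013379185294996425
```

>>> play_rows:
  moves:
    - {"claw":0,"linear":[0.4,0,0],"turn":[0,0,0]}
    - {"claw":0,"linear":[0.8,0,0],"turn":[0,0,0]}
    - {"claw":0,"linear":[0.8,0,0],"turn":[0,0,0]}

```text
time_s: 17.18
ee_pos: [0.5568, 0.075, 0.0824]
eef_rot: [3.141, 0.001, 1.875]
force: [-0.4, -4.6, -0.7]
grip_width: 0.0132
```

```bash
python3 -c "
from h import *
st()
"
```

```text
t 17.175 s 34.06 lat 0.88 z 82.40 Fs -4.23 Flat -1.76 Fz -0.72 rpy [1.7999e+02 6.0000e-02 1.0744e+02] w 0.013186372437902109
```

Contact at s≈34.0, about 2 mm of ring stand-out, which matches the picture. I'll press a little harder and hold.

>>> play_rows:
  moves:
    - {"claw":0,"linear":[0.35,0,0],"turn":[0,0,0]}
    - {"claw":0,"linear":[0.5,0,0],"turn":[0,0,0]}
    - {"claw":0,"linear":[0.5,0,0],"turn":[0,0,0]}

```text
time_s: 17.55
ee_pos: [0.5567, 0.0752, 0.0825]
eef_rot: [3.141, 0.001, 1.875]
force: [0.8, -4.8, -0.7]
grip_width: 0.0131
```

```bash
python3 -c "
from h import *
st()
"
```

```text
t 17.55 s 34.35 lat 0.88 z 82.46 Fs -4.85 Flat -0.70 Fz -0.67 rpy [1.7998e+02 8.0000e-02 1.0744e+02] w 0.01310448785247187
```

>>> play_rows:
  moves:
    - {"claw":0,"linear":[0.5,0,0],"turn":[0,0,0]}
    - {"claw":0,"linear":[0.6,0,0],"turn":[0,0,0]}
    - {"claw":0,"linear":[0.6,0,0],"turn":[0,0,0]}
    - {"claw":0,"linear":[0.6,0,0],"turn":[0,0,0]}

```text
time_s: 18.05
ee_pos: [0.5566, 0.0755, 0.0825]
eef_rot: [3.141, 0.002, 1.875]
force: [0.6, -6.5, -1.2]
grip_width: 0.0132
```

```bash
python3 -c "
from h import *
st()
"
```

```text
t 18.05 s 34.60 lat 0.91 z 82.52 Fs -6.39 Flat -1.40 Fz -1.15 rpy [1.7997e+02 1.1000e-01 1.0744e+02] w 0.013190647648226148
```

>>> play_rows:
  moves:
    - {"claw":0,"linear":[0.1,0,0.1],"turn":[0,0,0]}
    - {"claw":0,"linear":[0,0,0.2],"turn":[0,0,0]}
    - {"claw":0,"linear":[0,0,0.2],"turn":[0,0,0]}

```text
time_s: 18.42
ee_pos: [0.5567, 0.0754, 0.0824]
eef_rot: [3.141, 0.002, 1.875]
force: [0.8, -5.0, -0.4]
grip_width: 0.0133
```

```bash
python3 -c "
from h import *
st()
"
```

```text
t 18.425 s 34.44 lat 0.97 z 82.42 Fs -5.04 Flat -0.70 Fz -0.37 rpy [1.7996e+02 1.3000e-01 1.0744e+02] w 0.013332066896371288
```

>>> play_rows:
  moves:
    - {"claw":0,"linear":[-0.2,0,0.1],"turn":[0,0,0]}
    - {"claw":0,"linear":[-0.25,0,0.1],"turn":[0,0,0]}
    - {"claw":0,"linear":[-0.25,0,0.1],"turn":[0,0,0]}

```text
time_s: 18.8
ee_pos: [0.5568, 0.0751, 0.0823]
eef_rot: [3.141, 0.002, 1.875]
force: [-1.3, -3.9, 0.3]
grip_width: 0.0133
```

```bash
python3 -c "
from h import *
st()
"
```

```text
t 18.8 s 34.18 lat 0.98 z 82.34 Fs -3.38 Flat -2.41 Fz 0.28 rpy [1.7996e+02 1.3000e-01 1.0744e+02] w 0.013346328634476575
```

>>> play_rows:
  moves:
    - {"claw":0,"linear":[-0.1,-0.1,0],"turn":[0,0,0]}
    - {"claw":0.1,"linear":[-0.1,-0.1,0],"turn":[0,0,0]}
    - {"claw":0.2,"linear":[-0.1,-0.1,0],"turn":[0,0,0]}
    - {"claw":0.35,"linear":[-0.1,-0.1,0],"turn":[0,0,0]}
    - {"claw":0.45,"linear":[-0.1,-0.1,0],"turn":[0,0,0]}
    - {"claw":0.45,"linear":[-0.1,-0.1,0],"turn":[0,0,0]}
    - {"claw":0.45,"linear":[-0.1,-0.1,0],"turn":[0,0,0]}
    - {"claw":0.45,"linear":[-0.1,-0.1,0],"turn":[0,0,0]}

```text
time_s: 19.8
ee_pos: [0.5567, 0.075, 0.0823]
eef_rot: [3.141, 0.002, 1.875]
force: [-0.5, 0.5, 0.1]
grip_width: 0.042
```

```bash
python3 -c "
from h import *
st()
"
```

```text
t 19.8 s 34.11 lat 0.86 z 82.32 Fs 0.59 Flat -0.30 Fz 0.12 rpy [1.7996e+02 1.2000e-01 1.0744e+02] w 0.042029540151144205
```

Released with forces at zero. Next I'll go straight up and then clear of the view.

>>> play_rows:
  moves:
    - {"claw":0.45,"linear":[0,0,-8],"turn":[0,0,0]}
    - {"claw":0.45,"linear":[0,0,-25],"turn":[0,0,0]}
    - {"claw":0.45,"linear":[0,0,-50],"turn":[0,0,0]}
    - {"claw":0.45,"linear":[0,0,-80],"turn":[0,0,0]}
    - {"claw":0.45,"linear":[0,0,-100],"turn":[0,0,0]}
    - {"claw":0.45,"linear":[0,0,-110],"turn":[0,0,0]}
    - {"claw":0.45,"linear":[0,0,-110],"turn":[0,0,0]}

```text
time_s: 20.68
ee_pos: [0.5567, 0.0752, 0.193]
eef_rot: [3.14, 0.002, 1.875]
force: [-0.3, 0.3, -0.8]
grip_width: 0.0421
```

>>> play_rows:
  moves:
    - {"claw":0.45,"linear":[-25,0,0],"turn":[0,0,0]}
    - {"claw":0.45,"linear":[-65,-15,0],"turn":[0,0,0]}
    - {"claw":0.45,"linear":[-110,-35,0],"turn":[0,0,0]}
    - {"claw":0.45,"linear":[-155,-55,0],"turn":[0,0,0]}
    - {"claw":0.45,"linear":[-200,-75,0],"turn":[0,0,0]}
    - {"claw":0.45,"linear":[-240,-90,0],"turn":[0,0,0]}
    - {"claw":0.45,"linear":[-260,-100,0],"turn":[0,0,0]}
    - {"claw":0.45,"linear":[-260,-100,0],"turn":[0,0,0]}

```text
time_s: 21.68
ee_pos: [0.5387, -0.2038, 0.1925]
eef_rot: [3.141, 0.001, 1.873]
force: [-0.2, 0.3, -0.2]
grip_width: 0.0421
```

```bash
python3 -c "
from h import *
s=vision.camera('scene');t=vision.camera('top')
st()
cv2.imwrite('pics/n1.png',s);cv2.imwrite('pics/n2.png',t)
cv2.imwrite('pics/n3.png',crop(cv2.convertScaleAbs(s,alpha=1.6),330,250,80,70,7))
cv2.imwrite('pics/n4.png',crop(cv2.convertScaleAbs(t,alpha=1.6),130,160,80,70,7))
"
```

```text
t 21.775 s -225.19 lat -98.82 z 192.90 Fs 0.73 Flat -0.06 Fz 0.35 rpy [1.7994e+02 9.0000e-02 1.0743e+02] w 0.042067627296795744
```

View pics/n3.png

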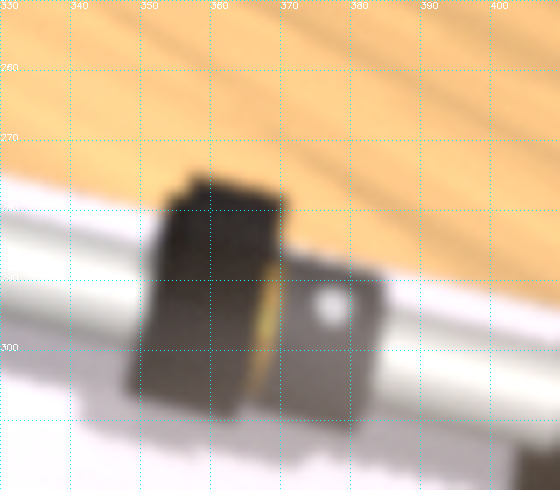

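View pics/n4.png

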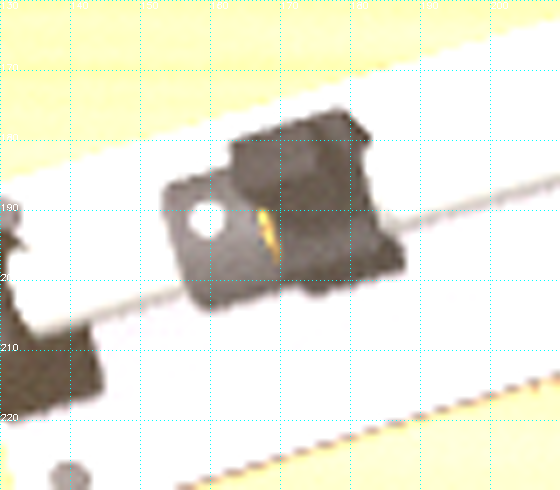

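View pics/n1.png

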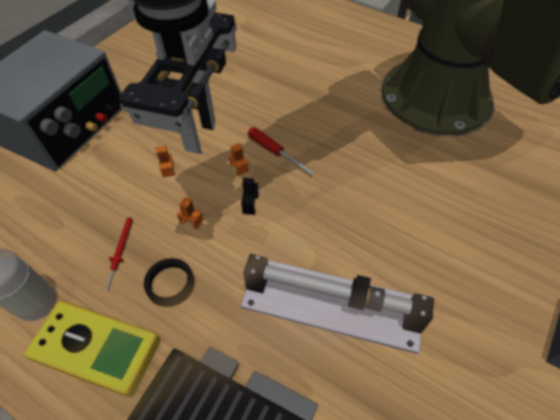

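```bash
python3 -c "
from h import *
y=np.radians(107.4); d=np.array([np.cos(y),np.sin(y),0]); x=np.array([d[1],-d[0],0])
m=np.array([.5661,.0422,0])+d*.0342+x*.0008
for n,f,x0,y0 in (('scene','n1',330,250),('top','n2',130,160)):
    im=cv2.imread(f'pics/{f}.png'); c=cv2.convertScaleAbs(cv2.resize(im[y0:y0+70,x0:x0+80],None,fx=7,fy=7,interpolation=2),alpha=1.6)
    for hx,hy,z,col in ((.007,.010,.111,(0,255,0)),(.0185,.012,.077,(0,0,255))):
        P=[m+x*a*hx+d*b*hy+[0,0,z] for a,b in((1,1),(1,-1),(-1,-1),(-1,1))]
        q=((proj(n,P)-[x0,y0]+.5)*7).astype(int); cv2.polylines(c,[q.reshape(-1,1,2)],True,col,1)
    cv2.imwrite(f'pics/o_{n}.png',c)
a,b=cv2.imread('pics/o_scene.png'),cv2.imread('pics/o_top.png'); cv2.imwrite('pics/o.png',np.hstack([a[:,60:460],b[:,60:460]]))
"
```

```text
(no output)
```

View pics/o.png

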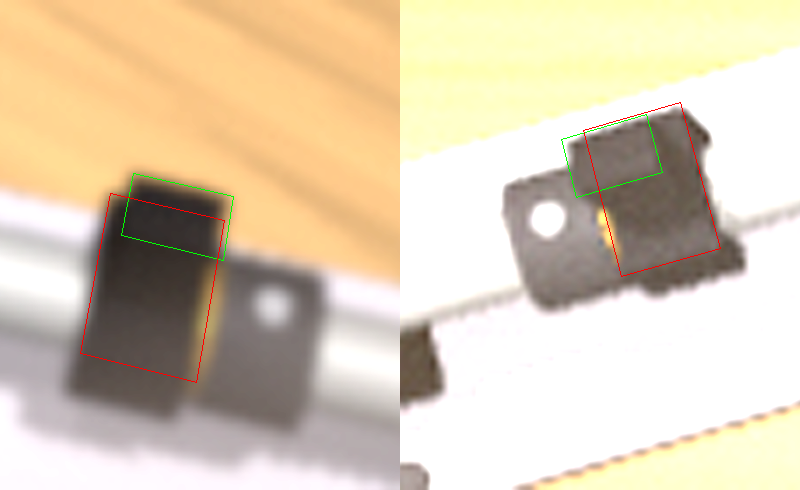

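```bash
python3 -c "
from station import *
print(hand_in())"
```

```text
the job is handed in; nothing more can be done
None
```

I put the smaller clip on the free stretch of the tube, slid it against the brass ring and handed the job in at about 22 s.

- **Snap-on:** I gripped it by the tab and pushed it straight down about 3.5 cm clear of the collar. Resistance read up to about 6 N, fell away, and the clip then pulled itself down. I pressed it home with 7–10 N by the wrist reading. The final height was within about 0.3 mm of the expected home position.
- **Slide:** I moved it about 36 mm along the tube against very little friction until it met the ring. Contact puts the ring's stand-out at roughly 2 mm, which agrees with the pictures. I held it there for over a second; the push first read 4–5 N, peaked at 6.4 N and ended near 5 N.
- **Release:** I eased the push to about 3 N, opened the fingers, and forces dropped to zero. The arm then went straight up and clear.
- **Last pictures:** The clip is upright and seated on the tube against the ring, with only the thin brass line between it and the collar. The larger clip and the orange look-alikes are where they were.

**Checks that disagreed:**
- The final overlay of the expected clip outline was off by about 1 pixel (1–2 mm) along the tube. I put this down to a small offset in the grasp and the camera calibration.
- While pressing home there was a sideways force of up to 3.3 N, which I eased by moving the arm slightly sideways.
- The force readings wander by about ±1 N.

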